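# Find the edge the radius gauge fits

### The arm

A 7-joint arm with a two-finger parallel gripper is mounted at the origin on a cart in front of the work surface, level with it; the furniture and walls round the work are solid. World frame = base frame: x ahead of the robot, y to its left, z up, the work surface at z = 0. Lengths are in m, angles in rad, forces in N, time in s.
With the tool pointing down it reaches from about 0.4 to 0.85 m from the base axis. Payload 4.5 kg.
Tool frame: the origin (TCP) lies at the very end of the fingers, on their centre line; the grasp point (between the pads) lies 19 mm behind it; z points along the fingers, y is the direction in which the jaws open and shut (so a half turn about z gives the same grasp; the last joint's range is limited). The gripper opens to 85 mm and grips with 20 to 120 N. Pads are 22 mm wide; open, the fingers measure 114 mm over their backs; the gripper's body (76 mm by 85 mm) begins 54 mm behind the grasp point. The pads swing forward as they close: fully open they stand 13 mm farther back than shut.
Start: joints at [1.29, 0.689, -0.195, 1.565, 0.157, 0.902, -0.215], TCP at [0.194, -0.594, 0.231] pointing down, gripper open.
Joint ranges: [-3.01, 3.01], [-0.46, 2.08], [-1.47, 1.51], [0.13, 2.56], [-1, 4.14], [0.04, 2.09], [-2.66, 2.66]. Speed limits (rad/s): [2.57, 2.57, 3.14, 3.14, 3.14, 3.14, 3.14].

### API

Orientations are given as a 3x3 rotation matrix whose columns are the frame's x, y, z axes.
In Python, from cell import arm, eyes, spotter gives the robot as it stands.
- The arm moves only by the tool drive_tool, never from a script. Its argument "commands" is a list of rows, each an object of numbers: "x", "y", "z": the shift along the tool's x, y, z in m; "twist": the turn about the tool's z in rad. In form: [{"x": .., "y": .., "z": .., "twist": ..}, ...]. A call has 1 to 12 rows; each row is the pose to reach, as a shift and turn from the pose measured when the call began, along the tool's axes at that moment; what a row does not reach only later rows make up. A row lasts 1/12 s, in which the tool goes at most 41.7 mm and 7.16 degrees, less where a joint would pass 70% of its speed; a pose out of reach is approached as far as the arm can. A call with a gripper value outside its range is refused whole. "hand" is the opening, from -1 (shut) to 1 (fully open), set as the call begins (left out, the last holds). The fingers move at their own pace and stop on an object; "grip_force" is the grip in N (left out, the last holds). Time passes only in rows, so rows that repeat a pose let the fingers close. It gives the time, the measured TCP pose, the force and the opening at its end, in the units of the state.
- arm.read_state(): the state, without advancing time (a new reading comes with each control period).
- eyes.get_image(name): name is "side" or "top"; returns (picture, depth): 420x560x3 uint8, blue, green, red; 420x560 float32, m along the optical axis (not along the pixel's ray), 0 where there is no reading.
- eyes.calibration(name): a dict with "fx", "fy", "cx", "cy" (pixels), "extrinsics" (4x4, takes a point from camera to world coordinates). Camera axes: x right, y down, z forward; pixel columns grow to the right and rows downward; lengths in m; the calibration is good to about 2 mm. A picture is of the moment at which its call begins. calibration takes no time and is no camera call.
- arm.sign_off(): hands the job in, once; it reports no verdict.
Trained networks look in the newest picture that a camera, given by its name, has taken for a name from the list of things; names that differ only in an ending like _2 or _b are one class to them, and where a whole thing is asked for, a point or a joint stands for the part that bears it (a point fixed in the world has none). Each returns a list of dicts, best first, with "p" (0 to 1); they miss things now and then, are a little off and sometimes report something else, mostly with a low value. They report only what shows in the picture. A call takes as long as a camera call. They do not tell look-alikes from the thing itself.
- spotter.silhouettes(target, camera): "region" (420x560 bool, what is visible of it) and "box" ([left, top, width, height] in pixels, round what is visible of it).
- spotter.pinpoint(target, camera): "location" ([column, row] in pixels: a listed point, or the origin of a listed thing).
The state is a dict: "clock": time; "q": joint angles; "joint_vel": joint speeds; "effort": joint torques, N m; "tcp_pos": TCP position; "tcp_rot": TCP orientation; "ft_force": force on the tool from outside, world axes, zero at the start; "ft_torque": the same for the moment, N m; "gripper_width": finger opening in m.
Only numpy, scipy, OpenCV 4.12 (cv2) and the standard library are available. Lean on these libraries where they do the work, as an engineer would, in place of code of your own. Each camera call takes 0.05 s, during which the arm holds its last target.

### The job

One of the three rounded plate edges has the same radius as the loose radius gauge. Find it by feel: lower the gauge astride each edge in turn (on a larger radius it hangs up and will not go down, on a smaller one it has loose play and rocks) and, on the edge it fits, leave it there, let go, upright and fully down on about the middle of the plate. Touch the edges gently all along, do not tip the gauge over, and leave the petri dish, the test block and the booklet alone.

Things in the scene. Friction and masses are not known exactly. Their poses are not given: they have to be found in the camera images.
- gauge: steel radius gauge for 12.5 mm edges, 120 g, 80 mm high, standing on its two legs: an arch 40 mm wide (y), 20 mm thick (x), with a stem and a round side knob (17 mm across) out to y = +46, 22 mm above the leg tips. Inside: a half circle of radius 13.1 mm (0.6 mm play a side), centre 14 mm above the leg tips, then straight legs 7 mm thick. Origin: midway between the leg tips at their underside; z up. Fully down on an edge: at 33 mm, x along the plate's x
- gauge_stem (a point): middle of the gauge's stem, 58 mm above the leg tips: grip here from above. The stem is 18 mm along x and 16 mm along y (squeeze across y to hold it against rocking) and rises from the outer crown of the arch, 34 mm above the tips, to 80 mm. The inner crown is 27.1 mm above the tips. Its side knob makes it rock over when let go on too small a radius
- sample_a: one of three fixed edge samples, alike but for the radius of the top edge: 8, 12.5 and 14.5 mm, which is which is not told; their order changes. On a dark steel foot 70 x 90 x 14 mm an aluminium plate stands upright, 58 mm long (x), twice the radius thick (y), its top edge half-round, running along x, crown 60 mm above the worktop. Origin: centre of the foot's underside; z up
- sample_b: second edge sample, built as sample_a with another radius. In all three the plate is clamped off the foot's centre by up to 5 mm to either side along y, an amount that is not measured and differs from one to the next; along x it is centred. Origin: centre of the foot's underside
- sample_c: third edge sample, built as sample_a with another radius. In all three a flange (64 mm wide in y, 6 mm thick) and four bolt heads lie on the foot and end 24 mm above the worktop. All are rigid. Origin: centre of the foot's underside
- petri_dish: shallow round glass dish, 64 mm across, 14 mm high, a bystander; origin at the centre of its underside
- test_block: small glass test piece in a case, 26 x 44 x 14 mm, a bystander; origin at the centre of its underside
- lens_tissue: yellowish booklet of lens tissue, 68 x 100 x 8 mm, a bystander; origin at the centre of its underside
Mind the look-alikes: they are no part of the job. Leave any orange look-alike of the sample_c alone. What is shaped like the gauge but turquoise is not meant.

How it is judged:
By the outcome, as a careful person would: the job done as asked, in the order asked, and still so for the second after the job is handed in, with the robot touching nothing.
It also fails if it takes over 67 s, if anything falls off the work surface, if the arm or the gripper's body presses on something with over 40 N, if the wrist force passes 120 N, or if a joint passes its speed limit or range.

## Working session

There is one attempt and no reset: what is moved stays moved. The work goes in short steps, Python scripts to look and compute and a tool call to move; the robot and the scene stay as the last step left them, time stands still between calls to the robot, and variables do not carry over. Pictures are saved under pics/ and viewed, and the job is handed in when it is done.

Besides the shell and the picture viewer there is one more tool, called after "Call:" as name(argument=value, ...) on one line, values as JSON. drive_tool: Moves the arm, as the interface text tells. Its arguments: {"type":"object","properties":{"commands":{"type":"array"},"hand":{"type":"number"},"grip_force":{"type":"number"}},"required":["commands"]}

```bash
ls; mkdir -p pics
cat > h.py <<'E'
import numpy as np, cv2
from cell import arm, eyes, spotter
def px2w(name,u,v,d):
    c=eyes.calibration(name);E=np.array(c["extrinsics"])
    p=np.array([(u-c["cx"])/c["fx"]*d,(v-c["cy"])/c["fy"]*d,d,1.0]);return (E@p)[:3]
def cloud(name,D):
    c=eyes.calibration(name);E=np.array(c["extrinsics"])
    v,u=np.mgrid[0:D.shape[0],0:D.shape[1]]
    P=np.stack([(u-c["cx"])/c["fx"]*D,(v-c["cy"])/c["fy"]*D,D],-1)
    return P@E[:3,:3].T+E[:3,3]
def w2px(name,p):
    c=eyes.calibration(name);E=np.linalg.inv(np.array(c["extrinsics"]))
    q=E@np.r_[p,1];return np.array([c["fx"]*q[0]/q[2]+c["cx"],c["fy"]*q[1]/q[2]+c["cy"]])
E
python3 - <<'E'
from h import *
np.set_printoptions(precision=4,suppress=True)
for n in("top","side"):
    I,D=eyes.get_image(n);cv2.imwrite(f"pics/{n}0.png",I);np.savez(f"{n}0.npz",I=I,D=D)
    print(n,eyes.calibration(n))
s=arm.read_state()
print(s)
E
```

```text
pics
top {'fx': 516.1021668976566, 'fy': 516.1021668976566, 'cx': 290.50225407275383, 'cy': 204.86760944062976, 'extrinsics': array([[-0.0218, -0.9962,  0.0845,  0.5156],
       [-0.9997,  0.0222,  0.0034, -0.0343],
       [-0.0053, -0.0844, -0.9964,  1.0463],
       [ 0.    ,  0.    ,  0.    ,  1.    ]])}
side {'fx': 481.09151544839557, 'fy': 481.09151544839557, 'cx': 283.57369807980194, 'cy': 210.676269763862, 'extrinsics': array([[-0.9853, -0.0845,  0.1482,  0.4571],
       [-0.1702,  0.423 , -0.89  ,  0.8539],
       [ 0.0125, -0.9022, -0.4312,  0.4744],
       [ 0.    ,  0.    ,  0.    ,  1.    ]])}
{'clock': 0.1, 'q': array([ 1.2898,  0.6899, -0.1946,  1.5662,  0.1573,  0.9025, -0.2151]), 'joint_vel': array([-0.0004, -0.0007, -0.0005, -0.0019, -0.    , -0.001 ,  0.0023]), 'effort': array([ -0.0042, -54.0606,  -1.2711, -15.8987,   0.0095,   0.0045,
        -0.    ]), 'tcp_pos': array([ 0.1933, -0.5938,  0.2306]), 'tcp_rot': array([[ 0.9508,  0.3097, -0.0006],
       [ 0.3097, -0.9508,  0.0015],
       [-0.0001, -0.0016, -1.    ]]), 'ft_force': array([-0.3162, -0.3852, -0.5065]), 'ft_torque': array([0.0365, 0.0244, 0.0108]), 'gripper_width': 0.08534852209773135}
```

View pics/top0.png

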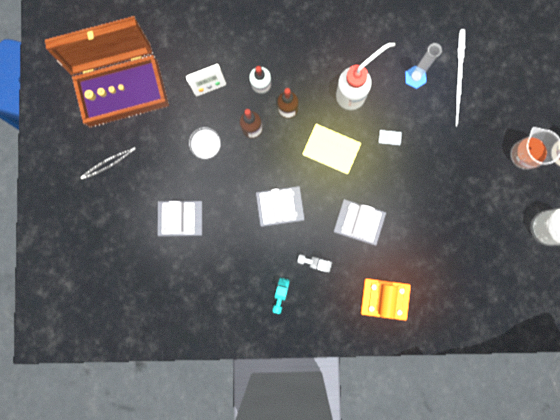

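View pics/side0.png

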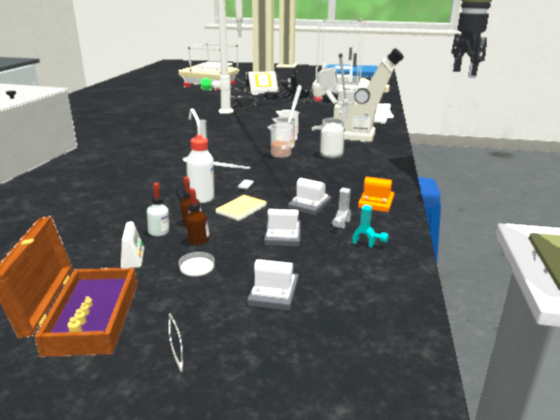

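Top view: the three samples are at about (180,218), (280,206) and (360,222), and the steel gauge is at (314,264). The look-alikes are the turquoise gauge at (281,296) and the orange sample at (386,300). The dish is at (205,143), the booklet at (332,149) and the test block at (390,138). I choose the grey-steel gauge at (314,264) and will check it in a crop.

Run:
```python
from h import *
np.set_printoptions(precision=4,suppress=True)
z=np.load("top0.npz");I=z["I"];D=z["D"]
c=I[180:330,150:420];cv2.imwrite("pics/topc.png",cv2.resize(c,None,fx=2.9,fy=2.9,interpolation=cv2.INTER_CUBIC))
J=np.load("side0.npz")["I"]
cv2.imwrite("pics/sidec.png",cv2.resize(J[165:315,235:405],None,fx=3.9,fy=3.9,interpolation=cv2.INTER_CUBIC))
for t,n in(("gauge","top"),("gauge_stem","top"),("sample_a","top"),("gauge","side"),("gauge_stem","side"),("sample_a","side")):
    print(t,n,[(np.round(r["location"],1),round(r["p"],2)) for r in spotter.pinpoint(t,n)])
P=cloud("top",D)
np.save("P.npy",P)
for (u,v) in((180,218),(280,206),(360,222),(314,264)):
    w=P[v-28:v+28,u-30:u+30].reshape(-1,3)
    print(u,v,np.percentile(w[:,2],[5,50,75,90,95,99,100]))
    for lo,hi in((.012,.016),(.016,.03),(.05,.07),(.07,.09)):
        m=(w[:,2]>lo)&(w[:,2]<hi)
        if m.sum()>8:
            q=w[m];r=cv2.minAreaRect((q[:,:2]*1000).astype(np.float32));print(lo,m.sum(),q.mean(0),r)
```

```text
gauge top [(array([283.7, 287.3]), 0.84), (array([323.7, 262.8]), 0.7)]
gauge_stem top [(array([321.7, 268.9]), 0.87), (array([285.1, 288.2]), 0.79)]
sample_a top [(array([179.6, 217.7]), 0.98), (array([357.8, 220.6]), 0.89), (array([381.8, 295. ]), 0.68), (array([279.9, 207.8]), 0.64), (array([333.2, 149. ]), 0.61)]
gauge side [(array([343.5, 222.1]), 0.81), (array([361.7, 238.8]), 0.78), (array([245.5, 186.8]), 0.62)]
gauge_stem side [(array([363.5, 215.8]), 0.77), (array([344.6, 195.2]), 0.71)]
sample_a side [(array([281.8, 236. ]), 0.93), (array([307.5, 203. ]), 0.71), (array([375.4, 200.2]), 0.64), (array([274.3, 294.1]), 0.62)]
180 218 [-0.0033  0.0025  0.0188  0.0535  0.0581  0.0613  1.0463]
0.012 361 [0.5809 0.1889 0.0138] ((581.8432006835938, 193.03640747070312), (88.99549102783203, 68.45109558105469), 88.69807434082031)
0.016 571 [0.5809 0.1898 0.0202] ((582.1130981445312, 192.7474822998047), (66.10344696044922, 84.59331512451172), 0.3422670364379883)
0.05 365 [0.5829 0.1925 0.0572] ((583.1253051757812, 193.37802124023438), (23.734172821044922, 58.28824996948242), 87.000480
[... 731 characters left out ...]
01757812, -167.59628295898438), (86.60236358642578, 66.88269805908203), 69.43604278564453)
0.05 427 [ 0.566  -0.17    0.0571] ((566.1136474609375, -170.48011779785156), (27.28280258178711, 58.79181671142578), 71.42652893066406)
314 264 [-0.0034 -0.0002  0.0013  0.021   0.0303  0.0813  1.0463]
0.016 180 [ 0.4835 -0.0638  0.0255] ((482.2964782714844, -56.813446044921875), (49.315738677978516, 101.95574188232422), 16.798542022705078)
0.05 9 [ 0.4688 -0.0534  0.0589] ((469.64630126953125, -53.25575256347656), (5.236266136169434, 90.89114379882812), 33.6110725402832)
0.07 100 [ 0.4792 -0.0779  0.0793] ((462.837890625, -57.36188507080078), (21.601581573486328, 97.27031707763672), 37.1685791015625)
```

```bash
sleep 1
```

```text
(no output)
```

View pics/topc.png

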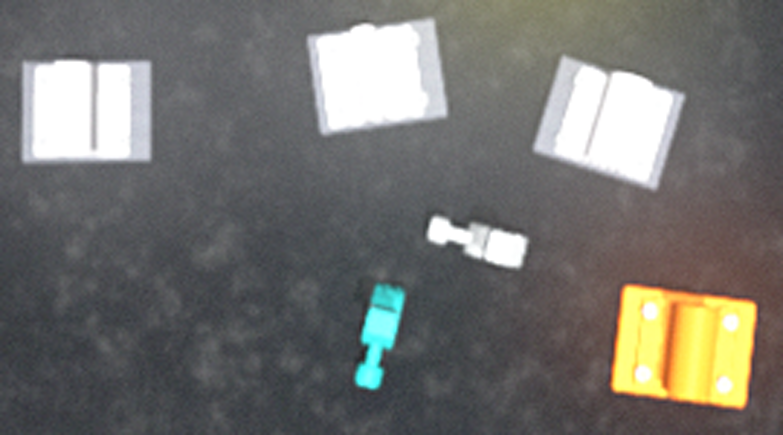

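View pics/sidec.png

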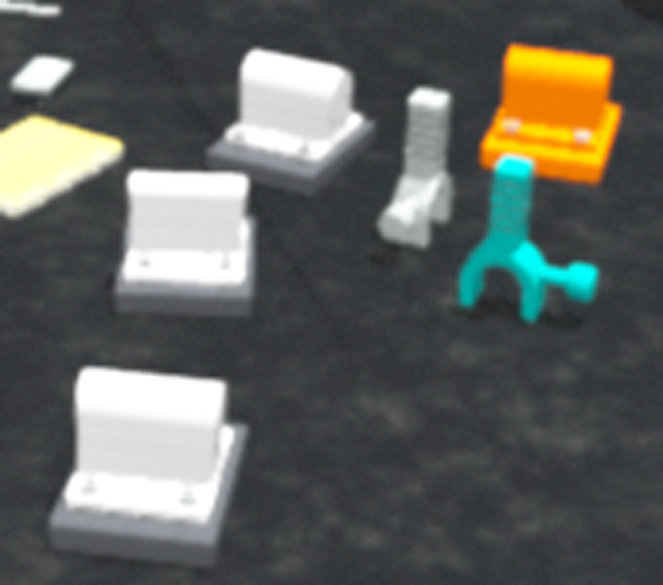

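```bash
cat > fit.py <<'E'
from h import *
from scipy.optimize import least_squares
np.set_printoptions(precision=4,suppress=True)
z=np.load("top0.npz");P=cloud("top",z["D"])
# table plane bias
t=P[(abs(P[...,2])<.008)&(P[...,0]>.4)&(P[...,0]<.75)&(abs(P[...,1])<.3)];A=np.c_[t[:,:2],np.ones(len(t))];print("plane",np.linalg.lstsq(A,t[:,2],rcond=None)[0],t[:,2].std())
for nm,c0,yaw0 in(("L",(.583,.193),-.02),("M",(.602,-.0045),.12),("R",(.566,-.1705),-.33)):
    w=P[(np.hypot(P[...,0]-c0[0],P[...,1]-c0[1])<.06)]
    for r in(.008,.0125,.0145):
        q=w[(w[:,2]>.048)&(w[:,2]<.07)]
        def f(p):
            n=np.array([-np.sin(p[2]),np.cos(p[2])]);d=(q[:,:2]-[p[0]*n[0],p[0]*n[1]])@n
            dz=q[:,2]-p[1]-(.06-r);return np.hypot(d,np.maximum(dz,-1))-r
        n0=np.array([-np.sin(yaw0),np.cos(yaw0)])
        s=least_squares(f,[np.dot(c0,n0),0,yaw0],loss="soft_l1",f_scale=.001)
        p=s.x;ax=np.array([np.cos(p[2]),np.sin(p[2])]);n=np.array([-ax[1],ax[0]])
        a=q[:,:2]@ax;m=(np.percentile(a,1)+np.percentile(a,99))/2
        print(nm,r,"cost",s.cost*1e6,"off",p[1],"yaw deg",np.degrees(p[2]),"centre",p[0]*n+m*ax,"len",np.ptp(a))
w=P[(np.hypot(P[...,0]-.479,P[...,1]+.07)<.075)]
q=w[(w[:,2]>.072)&(w[:,2]<.09)];q=q[np.hypot(*(q[:,:2]-np.median(q[:,:2],0)).T)<.018]
rs=cv2.minAreaRect((q[:,:2]*1000).astype(np.float32));print("stem",len(q),q.mean(0),rs)
q=w[(w[:,2]>.012)&(w[:,2]<.045)];
rs=cv2.minAreaRect((q[:,:2]*1000).astype(np.float32));print("low",rs)
s=P[(P[...,2]>.012)&(P[...,2]<.1)&(np.hypot(P[...,0]-.43,P[...,1]+.01)<.06)]
S=cloud("top",z["D"])
for v,u in((240,303),(262,303),(262,316),(296,281),(285,283)): print(u,v,P[v,u])
q2=w[(w[:,2]>.012)&(w[:,2]<.034)]
k=q2[q2[:,1]>-.05];print("knob",len(k),k.mean(0),np.ptp(k,axis=0))
T=P[(P[...,2]>.12)&(P[...,2]<.5)];
H,xe,ye=np.histogram2d(T[:,0],T[:,1],bins=[np.arange(.1,1.,.1),np.arange(-.7,.7,.1)]);print(H.astype(int))
E
python3 fit.py
```

```text
plane [ 0.0016 -0.0012 -0.0014] 0.002170868659008546
L 0.008 cost 392.2144715648608 off 5.085359344705681e-05 yaw deg -0.5291179894017105 centre [0.583  0.1935] len 0.058115332823620025
L 0.0125 cost 245.84775802559986 off -0.0006657338627946384 yaw deg -0.5546525452885046 centre [0.583  0.1944] len 0.0581153526186764
L 0.0145 cost 275.765785594321 off -0.0009392243604016709 yaw deg -0.28964684543756913 centre [0.583  0.1949] len 0.058115012366690144
M 0.008 cost 163.29775938797513 off -0.0007102114712830083 yaw deg 6.8282555111167635 centre [ 0.6017 -0.0045] len 0.058938195487021505
M 0.0125 cost 231.39764327150291 off -0.0014965593155338043 yaw deg 6.165613188853197 centre [ 0.6017 -0.0042] len 0.05891583980308346
M 0.0145 cost 250.44727715322549 off -0.001660359333720757 yaw deg 5.826385260229352 centre [ 0.6017 -0.0042] len 0.05890134529363733
R 0.008 cost 648.7125020263741 off 0.0006689676449941657 yaw deg -18.684298543200455 centre [ 0.566 -0.17 ] len 0.05877131349794007
R 0.0125 cost 284.3176399435714 off 0.0001038827927612024 yaw deg -19.13216943948546 centre [ 0.5658 -0.1706
[... 375 characters left out ...]
337158203), 24.758472442626953)
303 240 [ 0.5325 -0.0546 -0.0053]
303 262 [ 0.4889 -0.0529  0.0264]
316 262 [ 0.4885 -0.0783  0.0303]
281 296 [ 0.424  -0.0084  0.028 ]
283 285 [ 0.4454 -0.0128  0.0315]
knob 105 [ 0.4644 -0.0233  0.0271] [0.073  0.0463 0.0197]
[[  0   0   0   0   0   0   0   0   0   0   0   0   0]
 [  0   0   0   0   0   0   0   0   0   0   0   0   0]
 [  0   0   0   0   0   0   0   0   0   0   0   0   0]
 [  0   0   0   0   0   0   0   0   0   0   0   0   0]
 [  0   0   0   0   0   0   0   0   0   0   0   0   0]
 [  0   0   0   0   0   0   0   0   0   0   0   0   0]
 [  0   0   0   0   0   0   0   0   0   0   0   0   0]
 [  0   0   0  58 158 502   0   0   0   0  80  52   0]]
```

The side crop confirms it: the steel gauge stands at about (343,210) with its knob towards the camera, and the turquoise one is at (363,225). The top-view fits suggest middle = 8 mm, left = 12.5 mm and right = 14.5 mm, all to be verified by feel. Moving to a hover above the steel gauge.

Call:
drive_tool(commands=[{"x": 0.02, "y": -0.018, "z": 0.0, "twist": 0.04}, {"x": 0.045, "y": -0.04, "z": 0.01, "twist": 0.08}, {"x": 0.072, "y": -0.065, "z": 0.015, "twist": 0.12}, {"x": 0.099, "y": -0.09, "z": 0.02, "twist": 0.16}, {"x": 0.126, "y": -0.114, "z": 0.025, "twist": 0.2}, {"x": 0.153, "y": -0.138, "z": 0.03, "twist": 0.24}, {"x": 0.18, "y": -0.162, "z": 0.035, "twist": 0.28}, {"x": 0.207, "y": -0.187, "z": 0.04, "twist": 0.32}, {"x": 0.234, "y": -0.211, "z": 0.045, "twist": 0.36}, {"x": 0.261, "y": -0.236, "z": 0.05, "twist": 0.4}, {"x": 0.285, "y": -0.258, "z": 0.055, "twist": 0.44}, {"x": 0.3, "y": -0.271, "z": 0.06, "twist": 0.46}], hand=0.1, grip_force=40)

```text
clock: 1.4
tcp_pos: [0.397, -0.2398, 0.1712]
tcp_rot: [[0.99, -0.142, 0.001], [-0.142, -0.99, 0.002], [0.001, -0.002, -1.0]]
ft_force: [0.6, -0.6, 0.2]
gripper_width: 0.047
```

```bash
cat > go.py <<'E'
import sys
from h import *
np.set_printoptions(precision=4,suppress=True)
s=arm.read_state();R=s["tcp_rot"];p=s["tcp_pos"]
yaw=np.degrees(np.arctan2(R[1,0],R[0,0]))
print("t",s["clock"],"tcp",p,"yaw",yaw,"F",s["ft_force"],"T",s["ft_torque"],"w",s["gripper_width"],"tilt",R[:,2],"q7",s["q"][6])
if len(sys.argv)>1:
    a=list(map(float,sys.argv[1:]))
    print("tool delta",R.T@(np.array(a[:3])-p),"twist",np.radians(yaw-a[3]))
E
python3 go.py .4848 -.0872 .12 -15.5
```

```text
t 1.4 tcp [ 0.397  -0.2398  0.1712] yaw -8.148719286409941 F [ 0.5881 -0.6004  0.2109] T [-0.0262 -0.0247  0.0614] w 0.04704149008159949 tilt [ 0.0013  0.0016 -1.    ] q7 -1.246093601027369
tool delta [ 0.0652 -0.1634  0.0515] twist 0.1283040526905048
```

Call:
drive_tool(commands=[{"x": 0.01, "y": -0.025, "z": 0.005, "twist": 0.03}, {"x": 0.022, "y": -0.055, "z": 0.012, "twist": 0.06}, {"x": 0.036, "y": -0.09, "z": 0.02, "twist": 0.09}, {"x": 0.05, "y": -0.125, "z": 0.03, "twist": 0.12}, {"x": 0.06, "y": -0.15, "z": 0.04, "twist": 0.128}, {"x": 0.065, "y": -0.163, "z": 0.05, "twist": 0.128}, {"x": 0.065, "y": -0.163, "z": 0.051, "twist": 0.128}, {"x": 0.065, "y": -0.163, "z": 0.051, "twist": 0.128}])

```text
clock: 2.07
tcp_pos: [0.4844, -0.087, 0.1201]
tcp_rot: [[0.964, -0.265, 0.0], [-0.265, -0.964, 0.002], [-0.0, -0.002, -1.0]]
ft_force: [-0.6, -0.5, -0.0]
gripper_width: 0.0467
```

```bash
python3 go.py .4848 -.0872 .041 -15.5
python3 - <<'E'
from h import *
I,D=eyes.get_image("side");cv2.imwrite("pics/s1.png",cv2.resize(I[60:330,200:440],None,fx=2.2,fy=2.2,interpolation=cv2.INTER_CUBIC))
E
```

```text
t 2.0667 tcp [ 0.4844 -0.087   0.1201] yaw -15.360827536150834 F [-0.6286 -0.4596 -0.0467] T [-0.0481  0.0262 -0.0089] w 0.04671699041003146 tilt [ 0.0002  0.0017 -1.    ] q7 -1.5964530568728637
tool delta [0.0005 0.0002 0.0791] twist 0.0024290177222807204
```

View pics/s1.png

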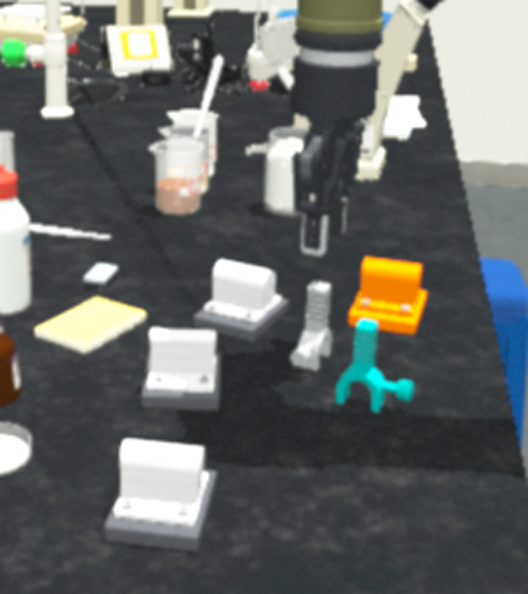

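The gripper sits centred over the steel gauge's stem, at about (318,285) in the crop. Next I lower and close.

Call:
drive_tool(commands=[{"z": 0.01}, {"z": 0.025}, {"z": 0.04}, {"z": 0.052}, {"z": 0.062}, {"z": 0.07}, {"z": 0.075}, {"z": 0.078}, {"z": 0.078}, {"z": 0.078}])

```text
validation failed for argument at $.co...
```

Call:
drive_tool(commands=[{"z": 0.0}, {"z": 0.0}, {"z": 0.0}, {"z": 0.0}, {"z": 0.0}, {"z": 0.0}, {"z": 0.0}, {"z": 0.0}, {"z": 0.0}, {"z": 0.0}], hand=-1, grip_force=40)

```text
validation failed for argument at $.co...
```

```bash
python3 go.py
```

```text
t 2.1167 tcp [ 0.484  -0.0884  0.1206] yaw -15.507437336651318 F [ 0.2929 -1.5213 -0.0234] T [-0.0492  0.0594 -0.0619] w 0.04695812299857016 tilt [ 0.0005  0.001  -1.    ] q7 -1.5964741927316404
```

Call:
drive_tool(commands=[{"x": 0, "y": 0, "z": 0.01, "twist": 0}, {"x": 0, "y": 0, "z": 0.025, "twist": 0}, {"x": 0, "y": 0, "z": 0.04, "twist": 0}, {"x": 0, "y": 0, "z": 0.052, "twist": 0}, {"x": 0, "y": 0, "z": 0.062, "twist": 0}, {"x": 0, "y": 0, "z": 0.07, "twist": 0}, {"x": 0, "y": 0, "z": 0.075, "twist": 0}, {"x": 0, "y": 0, "z": 0.078, "twist": 0}, {"x": 0, "y": 0, "z": 0.078, "twist": 0}, {"x": 0, "y": 0, "z": 0.078, "twist": 0}])

```text
clock: 2.95
tcp_pos: [0.4842, -0.0885, 0.0428]
tcp_rot: [[0.964, -0.267, 0.001], [-0.267, -0.964, 0.001], [0.001, -0.001, -1.0]]
ft_force: [-0.4, 0.5, -0.0]
gripper_width: 0.0465
```

```bash
python3 go.py .4848 -.0872 .042 -15.5; python3 go.py
```

```text
t 2.95 tcp [ 0.4842 -0.0885  0.0428] yaw -15.515136340562398 F [-0.3551  0.5168 -0.0385] T [-0.0215 -0.0128 -0.033 ] w 0.046457924798525126 tilt [ 0.0009  0.0008 -1.    ] q7 -1.585532532001948
tool delta [ 0.0003 -0.0014  0.0008] twist -0.00026417897951701313
t 2.95 tcp [ 0.4842 -0.0885  0.0428] yaw -15.515136340562398 F [-0.3551  0.5168 -0.0385] T [-0.0215 -0.0128 -0.033 ] w 0.046457924798525126 tilt [ 0.0009  0.0008 -1.    ] q7 -1.585532532001948
```

Closing on the stem.

Call:
drive_tool(commands=[{"x": 0, "y": -0.001, "z": 0, "twist": 0}, {"x": 0, "y": -0.001, "z": 0, "twist": 0}, {"x": 0, "y": -0.001, "z": 0, "twist": 0}, {"x": 0, "y": -0.001, "z": 0, "twist": 0}, {"x": 0, "y": -0.001, "z": 0, "twist": 0}, {"x": 0, "y": -0.001, "z": 0, "twist": 0}, {"x": 0, "y": -0.001, "z": 0, "twist": 0}, {"x": 0, "y": -0.001, "z": 0, "twist": 0}], hand=-1, grip_force=50)

```text
clock: 3.62
tcp_pos: [0.4849, -0.0874, 0.0433]
tcp_rot: [[0.964, -0.267, 0.002], [-0.267, -0.964, 0.001], [0.002, -0.001, -1.0]]
ft_force: [-0.7, 0.8, 5.3]
gripper_width: 0.0154
```

```bash
python3 go.py
```

```text
t 3.6167 tcp [ 0.4849 -0.0874  0.0433] yaw -15.505511546255795 F [-0.727   0.8061  5.2988] T [0.0602 0.0244 0.0271] w 0.015381357872364316 tilt [ 0.0021  0.0009 -1.    ] q7 -1.5867035761009354
```

Call:
drive_tool(commands=[{"x": 0, "y": 0, "z": -0.004, "twist": 0}, {"x": 0, "y": 0, "z": -0.012, "twist": 0}, {"x": 0, "y": 0, "z": -0.025, "twist": 0}, {"x": 0, "y": 0, "z": -0.04, "twist": 0}, {"x": 0, "y": 0, "z": -0.055, "twist": 0}, {"x": 0, "y": 0, "z": -0.07, "twist": 0}, {"x": 0, "y": 0, "z": -0.08, "twist": 0}, {"x": 0, "y": 0, "z": -0.087, "twist": 0}, {"x": 0, "y": 0, "z": -0.09, "twist": 0}, {"x": 0, "y": 0, "z": -0.09, "twist": 0}])

```text
clock: 4.45
tcp_pos: [0.4849, -0.0875, 0.1338]
tcp_rot: [[0.964, -0.267, 0.003], [-0.267, -0.964, 0.001], [0.003, -0.002, -1.0]]
ft_force: [0.3, -0.3, -2.1]
gripper_width: 0.0154
```

```bash
python3 go.py .6017 -.0045 .125 6.5;python3 - <<'E'
from h import *
np.set_printoptions(precision=4,suppress=True)
I,D=eyes.get_image("side");cv2.imwrite("pics/s2.png",cv2.resize(I[60:330,200:440],None,fx=2.2,fy=2.2,interpolation=cv2.INTER_CUBIC))
E
```

```text
t 4.45 tcp [ 0.4849 -0.0875  0.1338] yaw -15.50377577812919 F [ 0.3474 -0.337  -2.0767] T [0.0134 0.0059 0.0485] w 0.01535001746103146 tilt [ 0.0028  0.0008 -1.    ] q7 -1.5992271821170985
tool delta [ 0.0903 -0.1112  0.0092] twist -0.38403833519893166
```

View pics/s2.png

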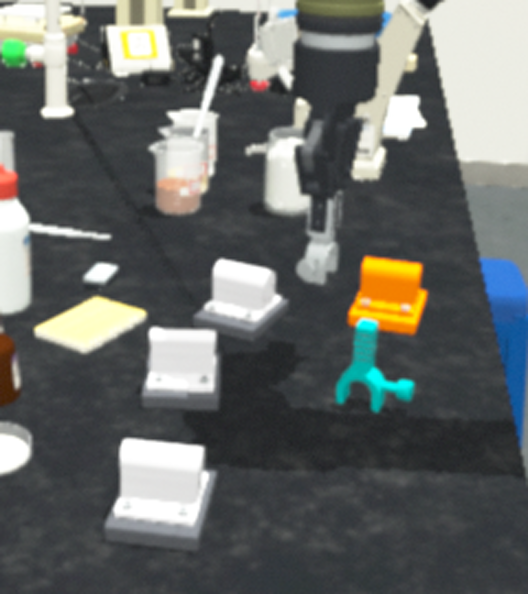

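The gauge is held upright at about (320,250) in the crop. Moving above the middle edge.

Call:
drive_tool(commands=[{"x": 0.006, "y": -0.007, "z": 0, "twist": -0.03}, {"x": 0.016, "y": -0.02, "z": 0, "twist": -0.08}, {"x": 0.03, "y": -0.036, "z": 0, "twist": -0.14}, {"x": 0.045, "y": -0.055, "z": 0, "twist": -0.2}, {"x": 0.06, "y": -0.074, "z": 0, "twist": -0.26}, {"x": 0.073, "y": -0.09, "z": 0, "twist": -0.32}, {"x": 0.083, "y": -0.102, "z": 0.003, "twist": -0.36}, {"x": 0.088, "y": -0.109, "z": 0.006, "twist": -0.38}, {"x": 0.0903, "y": -0.1112, "z": 0.009, "twist": -0.384}, {"x": 0.0903, "y": -0.1112, "z": 0.009, "twist": -0.384}, {"x": 0.0903, "y": -0.1112, "z": 0.009, "twist": -0.384}])

```text
clock: 5.42
tcp_pos: [0.6, -0.0053, 0.1238]
tcp_rot: [[0.994, 0.112, -0.001], [0.112, -0.994, -0.0], [-0.001, -0.0, -1.0]]
ft_force: [-0.4, -1.0, -1.9]
gripper_width: 0.0155
```

```bash
python3 go.py .6017 -.0045 .115 6.5;python3 - <<'E'
from h import *
I,D=eyes.get_image("top");cv2.imwrite("pics/t3.png",cv2.resize(I[140:290,200:400],None,fx=3.5,fy=3.5,interpolation=cv2.INTER_CUBIC))
I,D=eyes.get_image("side");cv2.imwrite("pics/s3.png",cv2.resize(I[60:330,200:440],None,fx=2.2,fy=2.2,interpolation=cv2.INTER_CUBIC))
E
python3 go.py .6017 -.0045 .115 6.5
```

```text
t 5.4167 tcp [ 0.6    -0.0053  0.1238] yaw 6.430651756650279 F [-0.3596 -1.0151 -1.8677] T [-0.022  -0.0122  0.0221] w 0.015509070048327061 tilt [-0.0008 -0.     -1.    ] q7 -1.4878871129009423
tool delta [ 0.0018 -0.0006  0.0088] twist -0.0012103551769268852
t 5.5167 tcp [ 0.6003 -0.0056  0.1244] yaw 6.403102198058254 F [ 0.4819 -1.1718 -1.675 ] T [-0.0368  0.0105 -0.0115] w 0.0152317466662929 tilt [ 0.0004 -0.     -1.    ] q7 -1.4878326172527359
tool delta [ 0.0015 -0.0009  0.0094] twist -0.0016911856818288247
```

View pics/s3.png

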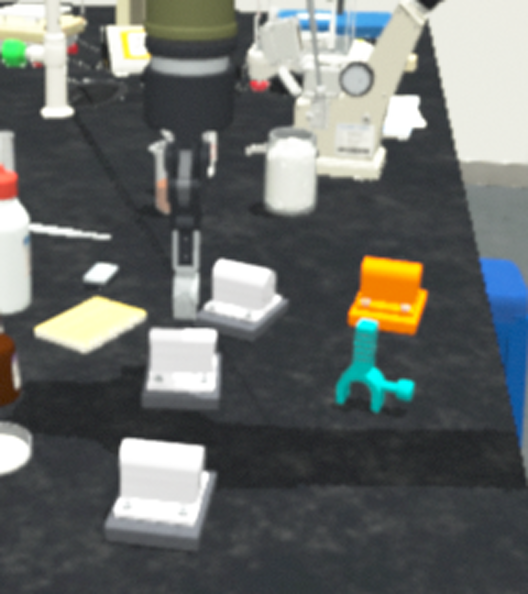

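Centred over the middle edge, so I lower it gently and read the force.

Call:
drive_tool(commands=[{"x": 0.001, "y": -0.0008, "z": 0.004, "twist": 0}, {"x": 0.001, "y": -0.0008, "z": 0.009, "twist": 0}, {"x": 0.001, "y": -0.0008, "z": 0.014, "twist": 0}, {"x": 0.001, "y": -0.0008, "z": 0.018, "twist": 0}, {"x": 0.001, "y": -0.0008, "z": 0.022, "twist": 0}, {"x": 0.001, "y": -0.0008, "z": 0.026, "twist": 0}, {"x": 0.001, "y": -0.0008, "z": 0.03, "twist": 0}, {"x": 0.001, "y": -0.0008, "z": 0.033, "twist": 0}, {"x": 0.001, "y": -0.0008, "z": 0.036, "twist": 0}, {"x": 0.001, "y": -0.0008, "z": 0.039, "twist": 0}, {"x": 0.001, "y": -0.0008, "z": 0.041, "twist": 0}, {"x": 0.001, "y": -0.0008, "z": 0.042, "twist": 0}])

```text
clock: 6.52
tcp_pos: [0.6011, -0.0047, 0.0821]
tcp_rot: [[0.994, 0.112, 0.0], [0.112, -0.994, -0.0], [0.0, 0.0, -1.0]]
ft_force: [0.6, -0.1, -1.6]
gripper_width: 0.0154
```

```bash
python3 go.py .6017 -.0045 .076 6.5
```

```text
t 6.5167 tcp [ 0.6011 -0.0047  0.0821] yaw 6.406678028833587 F [ 0.6399 -0.0517 -1.5957] T [-0.037  -0.0094  0.0028] w 0.015362968764457781 tilt [ 0.0001 -0.0001 -1.    ] q7 -1.4885331342967956
tool delta [ 0.0006 -0.0002  0.0061] twist -0.0016287756613051132
```

Call:
drive_tool(commands=[{"x": 0, "y": 0, "z": 0.001, "twist": 0}, {"x": 0, "y": 0, "z": 0.002, "twist": 0}, {"x": 0, "y": 0, "z": 0.003, "twist": 0}, {"x": 0, "y": 0, "z": 0.004, "twist": 0}, {"x": 0, "y": 0, "z": 0.0045, "twist": 0}, {"x": 0, "y": 0, "z": 0.005, "twist": 0}, {"x": 0, "y": 0, "z": 0.005, "twist": 0}])

```text
clock: 7.1
tcp_pos: [0.6011, -0.0047, 0.077]
tcp_rot: [[0.994, 0.112, 0.0], [0.112, -0.994, -0.0], [0.0, 0.0, -1.0]]
ft_force: [0.4, -0.3, -1.5]
gripper_width: 0.0154
```

```bash
python3 go.py .6017 -.0045 .076 6.5
```

```text
t 7.1 tcp [ 0.6011 -0.0047  0.077 ] yaw 6.4068442332673 F [ 0.4304 -0.2776 -1.5137] T [-0.03    0.0171  0.0215] w 0.015442041223296333 tilt [ 0. -0. -1.] q7 -1.4884919091369364
tool delta [ 0.0006 -0.0001  0.001 ] twist -0.0016258748467054133
```

It is about 1 mm above full depth with no contact force. I'll probe the sideways play by ±2.5 mm, which a fitting edge would block at 0.6 mm.

Call:
drive_tool(commands=[{"x": 0, "y": 0.0005, "z": 0, "twist": 0}, {"x": 0, "y": 0.001, "z": 0, "twist": 0}, {"x": 0, "y": 0.0015, "z": 0, "twist": 0}, {"x": 0, "y": 0.002, "z": 0, "twist": 0}, {"x": 0, "y": 0.0025, "z": 0, "twist": 0}, {"x": 0, "y": 0.0025, "z": 0, "twist": 0}])

```text
clock: 7.6
tcp_pos: [0.6014, -0.0073, 0.0771]
tcp_rot: [[0.994, 0.111, 0.0], [0.111, -0.994, -0.0], [0.0, 0.0, -1.0]]
ft_force: [0.6, 0.4, -2.0]
gripper_width: 0.0155
```

Call:
drive_tool(commands=[{"x": 0, "y": -0.001, "z": 0, "twist": 0}, {"x": 0, "y": -0.002, "z": 0, "twist": 0}, {"x": 0, "y": -0.003, "z": 0, "twist": 0}, {"x": 0, "y": -0.0035, "z": 0, "twist": 0}, {"x": 0, "y": -0.004, "z": 0, "twist": 0}, {"x": 0, "y": -0.0045, "z": 0, "twist": 0}, {"x": 0, "y": -0.005, "z": 0, "twist": 0}, {"x": 0, "y": -0.005, "z": 0, "twist": 0}])

```text
clock: 8.27
tcp_pos: [0.6008, -0.0023, 0.0771]
tcp_rot: [[0.994, 0.112, 0.0], [0.112, -0.994, -0.0], [0.0, 0.0, -1.0]]
ft_force: [-0.2, -0.7, -1.2]
gripper_width: 0.0153
```

```bash
python3 go.py .6017 -.0045 .076 6.5
```

```text
t 8.2667 tcp [ 0.6008 -0.0023  0.0771] yaw 6.402500826296095 F [-0.1676 -0.6733 -1.2115] T [-0.0234  0.0315 -0.0189] w 0.015259653795606638 tilt [ 0.0001 -0.0001 -1.    ] q7 -1.4917410110935845
tool delta [0.0006 0.0023 0.0011] twist -0.0017016815991070101
```

It moves 5 mm freely with no sideways force, so this edge is the too-small one. I'll re-centre and touch down lightly to get the seat height.

Call:
drive_tool(commands=[{"x": 0, "y": 0.001, "z": 0, "twist": 0}, {"x": 0, "y": 0.002, "z": 0, "twist": 0}, {"x": 0, "y": 0.0023, "z": 0.0003, "twist": 0}, {"x": 0, "y": 0.0023, "z": 0.0006, "twist": 0}, {"x": 0, "y": 0.0023, "z": 0.0009, "twist": 0}, {"x": 0, "y": 0.0023, "z": 0.0012, "twist": 0}, {"x": 0, "y": 0.0023, "z": 0.0014, "twist": 0}, {"x": 0, "y": 0.0023, "z": 0.0014, "twist": 0}])

```text
clock: 8.93
tcp_pos: [0.6012, -0.0047, 0.0762]
tcp_rot: [[0.994, 0.111, 0.0], [0.111, -0.994, -0.0], [0.0, 0.0, -1.0]]
ft_force: [-1.4, -0.8, 4.2]
gripper_width: 0.0156
```

```bash
python3 go.py .6017 -.0045 .076 6.5
```

```text
t 8.9333 tcp [ 0.6012 -0.0047  0.0762] yaw 6.396359377655619 F [-1.394  -0.816   4.2425] T [-0.1416  0.334  -0.005 ] w 0.015596469071087048 tilt [ 0.0004 -0.0003 -1.    ] q7 -1.4887148998238937
tool delta [ 0.0006 -0.0002  0.0002] twist -0.0018088700987254507
```

It contacted at TCP z = 0.0762, so that is the seat height (6 N). Lifting, then on to the right-hand edge.

Call:
drive_tool(commands=[{"x": 0, "y": 0, "z": -0.003, "twist": 0}, {"x": 0, "y": 0, "z": -0.009, "twist": 0}, {"x": 0, "y": 0, "z": -0.018, "twist": 0}, {"x": 0, "y": 0, "z": -0.028, "twist": 0}, {"x": 0, "y": 0, "z": -0.038, "twist": 0}, {"x": 0, "y": 0, "z": -0.045, "twist": 0}, {"x": 0, "y": 0, "z": -0.048, "twist": 0}, {"x": 0, "y": 0, "z": -0.048, "twist": 0}])

```text
clock: 9.6
tcp_pos: [0.6019, -0.0047, 0.1254]
tcp_rot: [[0.994, 0.111, 0.002], [0.111, -0.994, -0.0], [0.002, 0.0, -1.0]]
ft_force: [0.2, 0.3, -1.2]
gripper_width: 0.0153
```

```bash
python3 go.py .5656 -.1709 .121 -19.1
```

```text
t 9.6 tcp [ 0.6019 -0.0047  0.1254] yaw 6.392879767743201 F [ 0.1639  0.3234 -1.1668] T [ 0.0364 -0.0182  0.0485] w 0.015312349975551389 tilt [ 0.0025 -0.0002 -1.    ] q7 -1.4894079594339853
tool delta [-0.0545  0.1611  0.0043] twist 0.44493468776216627
```

Call:
drive_tool(commands=[{"x": -0.003, "y": 0.009, "z": 0, "twist": 0.03}, {"x": -0.009, "y": 0.026, "z": 0, "twist": 0.08}, {"x": -0.016, "y": 0.048, "z": 0, "twist": 0.14}, {"x": -0.024, "y": 0.072, "z": 0, "twist": 0.21}, {"x": -0.033, "y": 0.097, "z": 0, "twist": 0.28}, {"x": -0.041, "y": 0.121, "z": 0, "twist": 0.34}, {"x": -0.048, "y": 0.141, "z": 0, "twist": 0.39}, {"x": -0.052, "y": 0.154, "z": 0, "twist": 0.43}, {"x": -0.0545, "y": 0.161, "z": 0.002, "twist": 0.445}, {"x": -0.0545, "y": 0.161, "z": 0.004, "twist": 0.445}, {"x": -0.0545, "y": 0.161, "z": 0.004, "twist": 0.445}])

```text
clock: 10.52
tcp_pos: [0.5653, -0.17, 0.1206]
tcp_rot: [[0.945, -0.327, 0.001], [-0.327, -0.945, 0.001], [0.001, -0.002, -1.0]]
ft_force: [-0.6, 1.5, -1.5]
gripper_width: 0.0153
```

```bash
python3 - <<'E'
from h import *
I,D=eyes.get_image("side");cv2.imwrite("pics/s4.png",cv2.resize(I[60:330,200:440],None,fx=2.2,fy=2.2,interpolation=cv2.INTER_CUBIC))
E
python3 go.py .5656 -.1709 .0835 -19.1
```

```text
t 10.5667 tcp [ 0.5657 -0.169   0.1208] yaw -18.98573571791943 F [-0.0073  1.0391 -2.4825] T [ 0.0355 -0.0543  0.0423] w 0.015220534505030713 tilt [ 0.0017  0.0017 -1.    ] q7 -1.551950264914269
tool delta [0.0005 0.0019 0.0373] twist 0.0019942879397335483
```

View pics/s4.png

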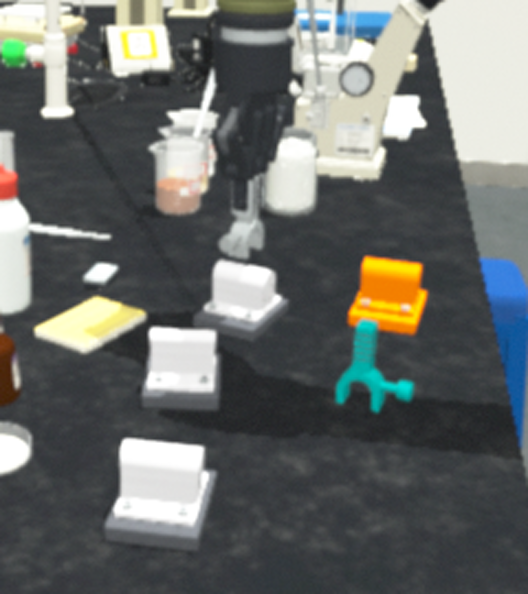

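Over the right edge. I lower to just above where a too-large radius would hang up (TCP about 0.095).

Call:
drive_tool(commands=[{"x": 0, "y": 0.0015, "z": 0.003, "twist": 0}, {"x": 0, "y": 0.0015, "z": 0.007, "twist": 0}, {"x": 0, "y": 0.0015, "z": 0.011, "twist": 0}, {"x": 0, "y": 0.0015, "z": 0.014, "twist": 0}, {"x": 0, "y": 0.0015, "z": 0.017, "twist": 0}, {"x": 0, "y": 0.0015, "z": 0.019, "twist": 0}, {"x": 0, "y": 0.0015, "z": 0.0205, "twist": 0}, {"x": 0, "y": 0.0015, "z": 0.0215, "twist": 0}, {"x": 0, "y": 0.0015, "z": 0.022, "twist": 0}])

```text
clock: 11.32
tcp_pos: [0.5653, -0.1704, 0.0987]
tcp_rot: [[0.946, -0.325, 0.002], [-0.325, -0.946, 0.002], [0.001, -0.002, -1.0]]
ft_force: [-0.5, -0.4, -1.4]
gripper_width: 0.0153
```

```bash
python3 go.py .5656 -.1709 .0947 -19.1
```

```text
t 11.3167 tcp [ 0.5653 -0.1704  0.0987] yaw -18.988663981896345 F [-0.4589 -0.3589 -1.3559] T [0.0069 0.0716 0.0385] w 0.015252888115626287 tilt [ 0.0018  0.0017 -1.    ] q7 -1.5460117117923944
tool delta [0.0005 0.0004 0.004 ] twist 0.0019431800919688263
```

Call:
drive_tool(commands=[{"x": 0, "y": 0.0003, "z": 0.0007, "twist": 0}, {"x": 0, "y": 0.0003, "z": 0.0014, "twist": 0}, {"x": 0, "y": 0.0003, "z": 0.002, "twist": 0}, {"x": 0, "y": 0.0003, "z": 0.0025, "twist": 0}, {"x": 0, "y": 0.0003, "z": 0.003, "twist": 0}, {"x": 0, "y": 0.0003, "z": 0.003, "twist": 0}])

```text
clock: 11.82
tcp_pos: [0.5652, -0.1706, 0.0956]
tcp_rot: [[0.946, -0.325, 0.002], [-0.325, -0.946, 0.002], [0.001, -0.002, -1.0]]
ft_force: [-0.0, 0.0, -1.3]
gripper_width: 0.0155
```

```bash
python3 go.py .5656 -.1709 .0947 -19.1
```

```text
t 11.8167 tcp [ 0.5652 -0.1706  0.0956] yaw -18.98849931903008 F [-0.0023  0.0004 -1.2822] T [0.0063 0.0247 0.0283] w 0.015465632976588517 tilt [ 0.0017  0.0017 -1.    ] q7 -1.5452100124489363
tool delta [0.0005 0.0001 0.0009] twist 0.0019460540011409185
```

Call:
drive_tool(commands=[{"x": 0, "y": 0, "z": 0.0004, "twist": 0}, {"x": 0, "y": 0, "z": 0.0008, "twist": 0}, {"x": 0, "y": 0, "z": 0.0012, "twist": 0}, {"x": 0, "y": 0, "z": 0.0015, "twist": 0}, {"x": 0, "y": 0, "z": 0.0015, "twist": 0}])

```text
clock: 12.23
tcp_pos: [0.5653, -0.1708, 0.0945]
tcp_rot: [[0.946, -0.326, 0.002], [-0.326, -0.946, 0.001], [0.002, -0.002, -1.0]]
ft_force: [-0.7, -0.3, 2.0]
gripper_width: 0.0155
```

```bash
python3 go.py .5656 -.1709 .0947 -19.1
```

```text
t 12.2333 tcp [ 0.5653 -0.1708  0.0945] yaw -18.997043210332443 F [-0.7017 -0.3108  1.9945] T [-0.0821  0.2058  0.0068] w 0.015495339928896715 tilt [ 0.0021  0.0014 -1.    ] q7 -1.5449649911087062
tool delta [ 0.0003 -0.     -0.0002] twist 0.0017969349669821777
```

Call:
drive_tool(commands=[{"x": 0, "y": 0, "z": 0.0005, "twist": 0}, {"x": 0, "y": 0, "z": 0.001, "twist": 0}, {"x": 0, "y": 0, "z": 0.001, "twist": 0}])

```text
clock: 12.48
tcp_pos: [0.5654, -0.1709, 0.0942]
tcp_rot: [[0.946, -0.326, 0.003], [-0.326, -0.946, 0.001], [0.002, -0.002, -1.0]]
ft_force: [-1.1, 0.6, 7.1]
gripper_width: 0.0154
```

```bash
python3 go.py
```

```text
t 12.4833 tcp [ 0.5654 -0.1709  0.0942] yaw -19.000338467767527 F [-1.0938  0.5822  7.0551] T [0.0791 0.4014 0.0671] w 0.015412191475133308 tilt [ 0.0027  0.0014 -1.    ] q7 -1.5447819742991478
```

It hangs up 18 mm above the seat height with almost no sideways force, so this is the larger radius. Lifting and going to the left edge.

Call:
drive_tool(commands=[{"x": 0, "y": 0, "z": -0.003, "twist": 0}, {"x": 0, "y": 0, "z": -0.009, "twist": 0}, {"x": 0, "y": 0, "z": -0.018, "twist": 0}, {"x": 0, "y": 0, "z": -0.026, "twist": 0}, {"x": 0, "y": 0, "z": -0.032, "twist": 0}, {"x": 0, "y": 0, "z": -0.034, "twist": 0}, {"x": 0, "y": 0, "z": -0.034, "twist": 0}])

```text
clock: 13.07
tcp_pos: [0.5659, -0.1711, 0.1291]
tcp_rot: [[0.946, -0.326, 0.004], [-0.326, -0.946, 0.001], [0.004, -0.002, -1.0]]
ft_force: [0.3, 0.1, -1.6]
gripper_width: 0.0155
```

```bash
python3 go.py .583 .1944 .128 -0.5
```

```text
t 13.0667 tcp [ 0.5659 -0.1711  0.1291] yaw -18.99864541208783 F [ 0.2664  0.0795 -1.6253] T [-0.0232  0.0078 -0.0177] w 0.015470893084569951 tilt [ 0.0043  0.0009 -1.    ] q7 -1.5502565518324798
tool delta [-0.1028 -0.3512  0.0015] twist -0.32286226959987585
```

Call:
drive_tool(commands=[{"x": -0.004, "y": -0.013, "z": 0, "twist": -0.01}, {"x": -0.011, "y": -0.037, "z": 0, "twist": -0.03}, {"x": -0.02, "y": -0.068, "z": 0, "twist": -0.06}, {"x": -0.03, "y": -0.102, "z": 0, "twist": -0.09}, {"x": -0.04, "y": -0.137, "z": 0, "twist": -0.12}, {"x": -0.05, "y": -0.172, "z": 0, "twist": -0.15}, {"x": -0.061, "y": -0.207, "z": 0, "twist": -0.18}, {"x": -0.071, "y": -0.242, "z": 0, "twist": -0.21}, {"x": -0.081, "y": -0.276, "z": 0, "twist": -0.25}, {"x": -0.09, "y": -0.306, "z": 0, "twist": -0.28}, {"x": -0.097, "y": -0.33, "z": 0, "twist": -0.31}, {"x": -0.1015, "y": -0.345, "z": 0, "twist": -0.323}])

```text
clock: 14.07
tcp_pos: [0.5807, 0.1941, 0.1289]
tcp_rot: [[1.0, -0.001, 0.003], [-0.002, -1.0, 0.004], [0.003, -0.004, -1.0]]
ft_force: [0.4, 0.1, -1.7]
gripper_width: 0.0154
```

```bash
python3 go.py .583 .1944 .115 -0.5
```

```text
t 14.0667 tcp [0.5807 0.1941 0.1289] yaw -0.0866031451793446 F [ 0.4006  0.1023 -1.7102] T [0.0874 0.0203 0.0223] w 0.015350738884935567 tilt [ 0.0029  0.0039 -1.    ] q7 -1.8378874583243086
tool delta [ 0.0023 -0.0002  0.0139] twist 0.0072151362340094295
```

Call:
drive_tool(commands=[{"x": 0.001, "y": 0, "z": 0.004, "twist": 0.007}, {"x": 0.002, "y": 0, "z": 0.009, "twist": 0.007}, {"x": 0.002, "y": 0, "z": 0.013, "twist": 0.007}, {"x": 0.002, "y": 0, "z": 0.014, "twist": 0.007}, {"x": 0.002, "y": 0, "z": 0.014, "twist": 0.007}, {"x": 0.002, "y": 0, "z": 0.014, "twist": 0.007}])

```text
clock: 14.57
tcp_pos: [0.583, 0.1922, 0.1148]
tcp_rot: [[1.0, -0.011, 0.003], [-0.011, -1.0, 0.003], [0.003, -0.003, -1.0]]
ft_force: [1.0, 0.2, -1.3]
gripper_width: 0.0156
```

```bash
python3 - <<'E'
from h import *
I,D=eyes.get_image("side");cv2.imwrite("pics/s5.png",cv2.resize(I[110:330,200:400],None,fx=2.7,fy=2.7,interpolation=cv2.INTER_CUBIC))
E
python3 go.py .583 .1944 .1 -0.5
```

```text
t 14.6167 tcp [0.583  0.1927 0.115 ] yaw -0.6088665533480286 F [ 0.408   0.2517 -1.6745] T [ 0.0602 -0.0007 -0.004 ] w 0.015201806560709371 tilt [ 0.0031  0.0034 -1.    ] q7 -1.8394425423897944
tool delta [-0.0001 -0.0016  0.015 ] twist -0.0019000798012211559
```

View pics/s5.png

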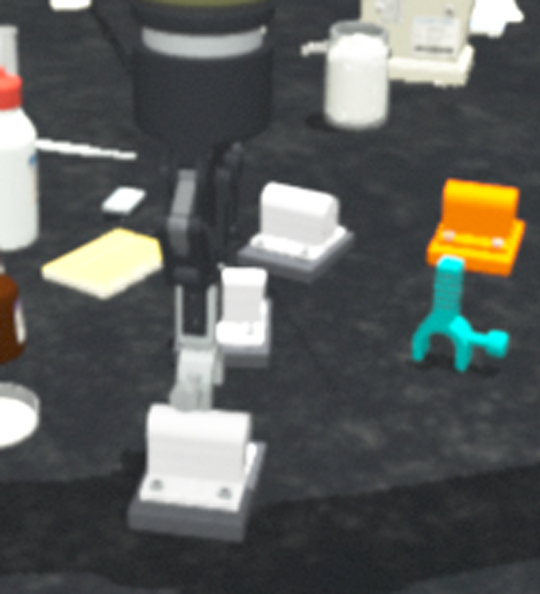

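Over the left edge, with the other two samples standing undisturbed. I lower to TCP 0.096 first.

Call:
drive_tool(commands=[{"x": 0, "y": -0.0008, "z": 0.003, "twist": 0}, {"x": 0, "y": -0.0015, "z": 0.007, "twist": 0}, {"x": 0, "y": -0.0015, "z": 0.011, "twist": 0}, {"x": 0, "y": -0.0015, "z": 0.014, "twist": 0}, {"x": 0, "y": -0.0015, "z": 0.0165, "twist": 0}, {"x": 0, "y": -0.0015, "z": 0.018, "twist": 0}, {"x": 0, "y": -0.0015, "z": 0.019, "twist": 0}, {"x": 0, "y": -0.0015, "z": 0.019, "twist": 0}, {"x": 0, "y": -0.0015, "z": 0.019, "twist": 0}])

```text
clock: 15.37
tcp_pos: [0.5832, 0.1943, 0.096]
tcp_rot: [[1.0, -0.011, 0.003], [-0.011, -1.0, 0.003], [0.003, -0.003, -1.0]]
ft_force: [-0.4, -0.1, -1.0]
gripper_width: 0.0156
```

```bash
python3 go.py .583 .1944 .0925 -0.5
```

```text
t 15.3667 tcp [0.5832 0.1943 0.096 ] yaw -0.6087153707690581 F [-0.4202 -0.1189 -0.9521] T [ 0.0248 -0.0149  0.0159] w 0.015626011958851077 tilt [ 0.0031  0.0033 -1.    ] q7 -1.8385720653912372
tool delta [-0.0002 -0.0001  0.0035] twist -0.0018974411674464642
```

Call:
drive_tool(commands=[{"x": 0, "y": 0, "z": 0.0007, "twist": 0}, {"x": 0, "y": 0, "z": 0.0014, "twist": 0}, {"x": 0, "y": 0, "z": 0.002, "twist": 0}, {"x": 0, "y": 0, "z": 0.0025, "twist": 0}, {"x": 0, "y": 0, "z": 0.003, "twist": 0}, {"x": 0, "y": 0, "z": 0.003, "twist": 0}])

```text
clock: 15.87
tcp_pos: [0.5831, 0.1943, 0.0929]
tcp_rot: [[1.0, -0.011, 0.003], [-0.011, -1.0, 0.003], [0.003, -0.003, -1.0]]
ft_force: [0.8, -0.1, -1.9]
gripper_width: 0.0155
```

```bash
python3 go.py .583 .1944 .0925 -0.5
```

```text
t 15.8667 tcp [0.5831 0.1943 0.0929] yaw -0.6083510335316623 F [ 0.7651 -0.1114 -1.9134] T [0.0219 0.0412 0.0397] w 0.015502629810217695 tilt [ 0.003   0.0033 -1.    ] q7 -1.8380885043976176
tool delta [-0.0001 -0.0001  0.0004] twist -0.001891082283066287
```

It is already below the level where the large radius hung up, and free. Continuing gently.

Call:
drive_tool(commands=[{"x": 0, "y": 0, "z": 0.0007, "twist": 0}, {"x": 0, "y": 0, "z": 0.0014, "twist": 0}, {"x": 0, "y": 0, "z": 0.0021, "twist": 0}, {"x": 0, "y": 0, "z": 0.0028, "twist": 0}, {"x": 0, "y": 0, "z": 0.003, "twist": 0}, {"x": 0, "y": 0, "z": 0.003, "twist": 0}])

```text
clock: 16.37
tcp_pos: [0.583, 0.1942, 0.0898]
tcp_rot: [[1.0, -0.011, 0.003], [-0.011, -1.0, 0.003], [0.003, -0.003, -1.0]]
ft_force: [-0.9, -0.4, -1.3]
gripper_width: 0.0155
```

```bash
python3 go.py .583 .1944 .0925 -0.5
```

```text
t 16.3667 tcp [0.583  0.1942 0.0898] yaw -0.612145560329941 F [-0.8649 -0.3569 -1.2628] T [-0.038  -0.0098 -0.0343] w 0.015544929025388421 tilt [ 0.0028  0.0032 -1.    ] q7 -1.8376929595509872
tool delta [-0.     -0.0002 -0.0027] twist -0.0019573092692514098
```

Call:
drive_tool(commands=[{"x": 0, "y": -0.0001, "z": 0.0008, "twist": 0}, {"x": 0, "y": -0.0001, "z": 0.0016, "twist": 0}, {"x": 0, "y": -0.0001, "z": 0.0024, "twist": 0}, {"x": 0, "y": -0.0001, "z": 0.0032, "twist": 0}, {"x": 0, "y": -0.0001, "z": 0.004, "twist": 0}, {"x": 0, "y": -0.0001, "z": 0.004, "twist": 0}])

```text
clock: 16.87
tcp_pos: [0.5829, 0.1944, 0.0856]
tcp_rot: [[1.0, -0.011, 0.002], [-0.011, -1.0, 0.003], [0.002, -0.003, -1.0]]
ft_force: [-0.0, -0.4, -1.6]
gripper_width: 0.0151
```

```bash
python3 go.py .583 .1944 .0925 -0.5
```

```text
t 16.8667 tcp [0.5829 0.1944 0.0856] yaw -0.6095104265647583 F [-0.0278 -0.3562 -1.5786] T [-0.061  -0.0294  0.0381] w 0.015148117290163764 tilt [ 0.0025  0.0031 -1.    ] q7 -1.8372271254794936
tool delta [ 0.0001 -0.0001 -0.0069] twist -0.0019113175088184954
```

At full plate width and still free. I'll probe the side play (±1.5 mm), where a fit should resist beyond about 0.6 mm.

Call:
drive_tool(commands=[{"x": 0, "y": 0.0004, "z": 0, "twist": 0}, {"x": 0, "y": 0.0008, "z": 0, "twist": 0}, {"x": 0, "y": 0.0012, "z": 0, "twist": 0}, {"x": 0, "y": 0.0015, "z": 0, "twist": 0}, {"x": 0, "y": 0.0015, "z": 0, "twist": 0}])

```text
clock: 17.28
tcp_pos: [0.5829, 0.1936, 0.0856]
tcp_rot: [[1.0, -0.01, 0.003], [-0.01, -1.0, 0.004], [0.003, -0.004, -1.0]]
ft_force: [-0.5, 2.3, -2.9]
gripper_width: 0.015
```

```bash
python3 go.py .583 .1944 .0925 -0.5
```

```text
t 17.2833 tcp [0.5829 0.1936 0.0856] yaw -0.5809170586079605 F [-0.4682  2.3018 -2.9042] T [ 0.4515 -0.0279  0.0247] w 0.015031523481141586 tilt [ 0.0026  0.0041 -1.    ] q7 -1.8352308428683535
tool delta [ 0.0001 -0.0008 -0.0069] twist -0.0014122690937381302
```

Call:
drive_tool(commands=[{"x": 0, "y": -0.0004, "z": 0, "twist": 0}, {"x": 0, "y": -0.0008, "z": 0, "twist": 0}, {"x": 0, "y": -0.0012, "z": 0, "twist": 0}, {"x": 0, "y": -0.0016, "z": 0, "twist": 0}, {"x": 0, "y": -0.002, "z": 0, "twist": 0}, {"x": 0, "y": -0.002, "z": 0, "twist": 0}])

```text
clock: 17.78
tcp_pos: [0.583, 0.1949, 0.0856]
tcp_rot: [[1.0, -0.01, 0.003], [-0.011, -1.0, 0.003], [0.003, -0.003, -1.0]]
ft_force: [0.4, -0.6, -1.5]
gripper_width: 0.0152
```

```bash
python3 go.py .583 .1944 .0925 -0.5
```

```text
t 17.7833 tcp [0.583  0.1949 0.0856] yaw -0.6020675457767484 F [ 0.3637 -0.5573 -1.541 ] T [-0.3433 -0.0336  0.0197] w 0.015180541850535354 tilt [ 0.0026  0.0031 -1.    ] q7 -1.8377664582034434
tool delta [ 0.      0.0005 -0.0069] twist -0.0017814147332342921
```

Contact on both sides within about 1.3 mm (the torque flips sign), so this edge fits. I centre at y about 0.1943 and go down.

Call:
drive_tool(commands=[{"x": 0, "y": 0.0005, "z": 0, "twist": 0}, {"x": 0, "y": 0.0006, "z": 0.0008, "twist": 0}, {"x": 0, "y": 0.0006, "z": 0.0016, "twist": 0}, {"x": 0, "y": 0.0006, "z": 0.0024, "twist": 0}, {"x": 0, "y": 0.0006, "z": 0.0032, "twist": 0}, {"x": 0, "y": 0.0006, "z": 0.004, "twist": 0}, {"x": 0, "y": 0.0006, "z": 0.0048, "twist": 0}, {"x": 0, "y": 0.0006, "z": 0.0055, "twist": 0}, {"x": 0, "y": 0.0006, "z": 0.006, "twist": 0}, {"x": 0, "y": 0.0006, "z": 0.006, "twist": 0}])

```text
clock: 18.62
tcp_pos: [0.5829, 0.1943, 0.0794]
tcp_rot: [[1.0, -0.01, 0.002], [-0.01, -1.0, 0.003], [0.002, -0.003, -1.0]]
ft_force: [-0.0, -0.7, -1.8]
gripper_width: 0.015
```

```bash
python3 go.py .583 .1944 .0765 -0.5
```

```text
t 18.6167 tcp [0.5829 0.1943 0.0794] yaw -0.6002647174798366 F [-0.0374 -0.6932 -1.8342] T [0.0144 0.0306 0.0677] w 0.015045172925911052 tilt [ 0.0024  0.003  -1.    ] q7 -1.836222055685409
tool delta [ 0.0001 -0.0001  0.0029] twist -0.0017499494436050594
```

Call:
drive_tool(commands=[{"x": 0, "y": 0, "z": 0.0006, "twist": 0}, {"x": 0, "y": 0, "z": 0.0012, "twist": 0}, {"x": 0, "y": 0, "z": 0.0018, "twist": 0}, {"x": 0, "y": 0, "z": 0.0024, "twist": 0}, {"x": 0, "y": 0, "z": 0.0028, "twist": 0}, {"x": 0, "y": 0, "z": 0.0032, "twist": 0}, {"x": 0, "y": 0, "z": 0.0032, "twist": 0}])

```text
clock: 19.2
tcp_pos: [0.5829, 0.1943, 0.0763]
tcp_rot: [[1.0, -0.011, 0.002], [-0.011, -1.0, 0.003], [0.002, -0.003, -1.0]]
ft_force: [-1.1, -0.5, -1.4]
gripper_width: 0.0153
```

```bash
python3 go.py .583 .1944 .0763 -0.5
```

```text
t 19.2 tcp [0.5829 0.1943 0.0763] yaw -0.6046436969435591 F [-1.0619 -0.5125 -1.4337] T [0.0381 0.0426 0.0812] w 0.015349305816970664 tilt [ 0.0023  0.0031 -1.    ] q7 -1.8357728668322808
tool delta [ 0.0001 -0.0001  0.    ] twist -0.0018263770531242336
```

Call:
drive_tool(commands=[{"x": 0, "y": 0, "z": 0.0003, "twist": 0}, {"x": 0, "y": 0, "z": 0.0006, "twist": 0}, {"x": 0, "y": 0, "z": 0.0009, "twist": 0}, {"x": 0, "y": 0, "z": 0.0009, "twist": 0}])

```text
clock: 19.53
tcp_pos: [0.583, 0.1943, 0.0762]
tcp_rot: [[1.0, -0.011, 0.003], [-0.011, -1.0, 0.003], [0.003, -0.003, -1.0]]
ft_force: [-2.3, -1.7, 6.0]
gripper_width: 0.0153
```

```bash
python3 go.py .583 .1944 .0763 -0.5
```

```text
t 19.5333 tcp [0.583  0.1943 0.0762] yaw -0.609505460710484 F [-2.2507 -1.7419  6.0001] T [-0.091   0.4521  0.0164] w 0.01529604548910149 tilt [ 0.0026  0.0032 -1.    ] q7 -1.8356537895805256
tool delta [ 0.     -0.0001 -0.0001] twist -0.0019112308383112339
```

Fully seated at the same TCP height (0.0762) with about 7.5 N of contact. I relieve the press and open.

Call:
drive_tool(commands=[{"x": 0, "y": 0, "z": -0.0002, "twist": 0}, {"x": 0, "y": 0, "z": -0.0002, "twist": 0}], grip_force=20)

```text
clock: 19.7
tcp_pos: [0.5831, 0.1943, 0.0765]
tcp_rot: [[1.0, -0.011, 0.003], [-0.011, -1.0, 0.003], [0.003, -0.003, -1.0]]
ft_force: [-0.5, 0.4, -1.0]
gripper_width: 0.0157
```

Call:
drive_tool(commands=[{"x": 0, "y": 0, "z": 0, "twist": 0}, {"x": 0, "y": 0, "z": 0, "twist": 0}, {"x": 0, "y": 0, "z": 0, "twist": 0}], hand=-0.4)

```text
clock: 19.95
tcp_pos: [0.5833, 0.1944, 0.0765]
tcp_rot: [[1.0, -0.011, 0.003], [-0.011, -1.0, 0.003], [0.003, -0.003, -1.0]]
ft_force: [0.2, 0.1, 0.1]
gripper_width: 0.0251
```

Call:
drive_tool(commands=[{"x": 0, "y": 0, "z": 0, "twist": 0}, {"x": 0, "y": 0, "z": 0, "twist": 0}, {"x": 0, "y": 0, "z": 0, "twist": 0}, {"x": 0, "y": 0, "z": 0, "twist": 0}], hand=0.1)

```text
clock: 20.28
tcp_pos: [0.5833, 0.1943, 0.0765]
tcp_rot: [[1.0, -0.011, 0.003], [-0.011, -1.0, 0.003], [0.003, -0.003, -1.0]]
ft_force: [0.1, -0.1, 0.1]
gripper_width: 0.0468
```

```bash
python3 go.py
python3 - <<'E'
from h import *
I,D=eyes.get_image("side");cv2.imwrite("pics/s6.png",cv2.resize(I[130:330,200:400],None,fx=2.9,fy=2.9,interpolation=cv2.INTER_CUBIC))
E
```

```text
t 20.2833 tcp [0.5833 0.1943 0.0765] yaw -0.6099472699722474 F [ 0.0611 -0.062   0.1251] T [-0.009  -0.0105  0.0428] w 0.046809317193055144 tilt [ 0.0033  0.0035 -1.    ] q7 -1.8357035843312293
```

View pics/s6.png

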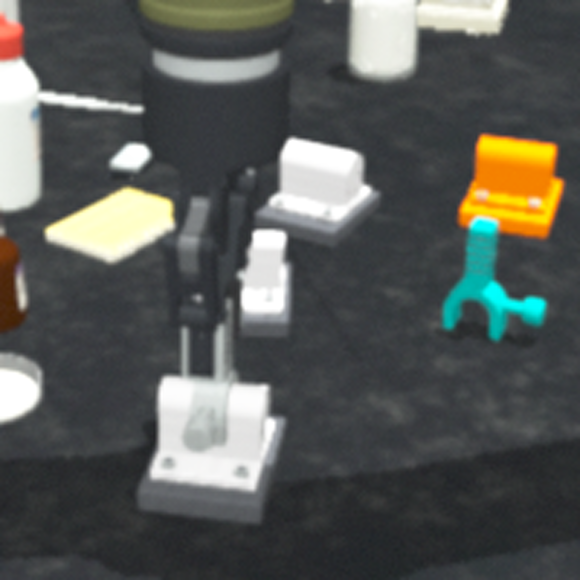

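Gauge free and standing astride the left plate, at about (207,415) in the crop. Retracting straight up.

Call:
drive_tool(commands=[{"x": 0, "y": 0, "z": -0.005, "twist": 0}, {"x": 0, "y": 0, "z": -0.015, "twist": 0}, {"x": 0, "y": 0, "z": -0.03, "twist": 0}, {"x": 0, "y": 0, "z": -0.05, "twist": 0}, {"x": 0, "y": 0, "z": -0.075, "twist": 0}, {"x": 0, "y": 0, "z": -0.1, "twist": 0}, {"x": 0, "y": 0, "z": -0.12, "twist": 0}, {"x": 0, "y": 0, "z": -0.13, "twist": 0}, {"x": 0, "y": 0, "z": -0.13, "twist": 0}])

```text
clock: 21.08
tcp_pos: [0.5846, 0.1943, 0.2096]
tcp_rot: [[1.0, -0.011, 0.009], [-0.011, -1.0, 0.005], [0.009, -0.006, -1.0]]
ft_force: [-0.2, 0.3, -0.0]
gripper_width: 0.047
```

Call:
drive_tool(commands=[{"x": -0.005, "y": 0.01, "z": 0, "twist": 0}, {"x": -0.015, "y": 0.03, "z": 0, "twist": 0}, {"x": -0.03, "y": 0.06, "z": 0, "twist": 0}, {"x": -0.05, "y": 0.09, "z": 0, "twist": 0}, {"x": -0.07, "y": 0.12, "z": 0, "twist": 0}, {"x": -0.085, "y": 0.15, "z": 0, "twist": 0}, {"x": -0.1, "y": 0.18, "z": 0, "twist": 0}, {"x": -0.11, "y": 0.2, "z": 0, "twist": 0}, {"x": -0.11, "y": 0.2, "z": 0, "twist": 0}])

```text
clock: 21.83
tcp_pos: [0.4673, -0.0106, 0.2065]
tcp_rot: [[1.0, -0.019, 0.002], [-0.019, -1.0, 0.002], [0.002, -0.002, -1.0]]
ft_force: [0.3, 0.0, 0.9]
gripper_width: 0.0468
```

```bash
python3 go.py
python3 - <<'E'
from h import *
np.set_printoptions(precision=4,suppress=True)
I,D=eyes.get_image("side");J,Dt=eyes.get_image("top")
a=cv2.resize(I[190:330,210:340],None,fx=3,fy=3,interpolation=cv2.INTER_CUBIC)
b=cv2.resize(J[175:265,130:240],None,fx=3.5,fy=4.66,interpolation=cv2.INTER_CUBIC)
b=cv2.resize(b,(int(b.shape[1]),a.shape[0]));cv2.imwrite("pics/f.png",np.hstack([a,b]))
P=cloud("top",Dt);w=P[np.hypot(P[...,0]-.583,P[...,1]-.194)<.04]
q=w[(w[:,2]>.1)&(w[:,2]<.13)];print(len(q),q.mean(0),q.std(0),cv2.minAreaRect((q[:,:2]*1000).astype(np.float32)))
Q=cloud("side",D);w=Q[np.hypot(Q[...,0]-.583,Q[...,1]-.2)<.05]
for l in (.07,.08,.09,.1,.11):
    k=w[(w[:,2]>l)&(w[:,2]<l+.01)];print(l,len(k),k.mean(0))
E
```

```text
t 21.8333 tcp [ 0.4673 -0.0106  0.2065] yaw -1.1067881140392717 F [0.2821 0.016  0.8841] T [-0.0321  0.0171 -0.0074] w 0.04679442847671171 tilt [ 0.0021  0.0019 -1.    ] q7 -1.5586028035198258
108 [0.5824 0.1954 0.1109] [0.0052 0.0053 0.0033] ((582.2749633789062, 196.3243408203125), (17.4012508392334, 16.87057876586914), 1.5019792318344116)
0.07 69 [0.5819 0.2018 0.0749]
0.08 68 [0.582  0.2025 0.0851]
0.09 70 [0.5813 0.2029 0.0951]
0.1 70 [0.582  0.2032 0.105 ]
0.11 73 [0.5823 0.1986 0.1124]
```

View pics/f.png

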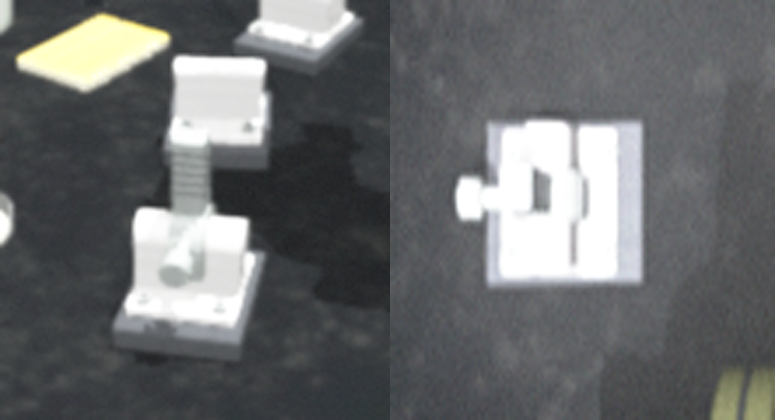

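Run:
```python
from h import *
np.set_printoptions(precision=4,suppress=True)
I,D=eyes.get_image("side")
def lean(D,c,z0,z1):
    Q=cloud("side",D);w=Q[(abs(Q[...,0]-c[0])<.007)&(abs(Q[...,1]-c[1])<.02)&(Q[...,2]>z0)&(Q[...,2]<z1)]
    A=np.c_[w[:,2],w[:,0],np.ones(len(w))];s=np.linalg.lstsq(A,w[:,1],rcond=None)[0];r=w[:,1]-A@s
    k=abs(r)<2*r.std();s=np.linalg.lstsq(A[k],w[k,1],rcond=None)[0];return len(w),np.degrees(np.arctan(s[0])),r.std()
D0=np.load("side0.npz")["D"]
print("before (standing on table)",lean(D0,(.485,-.08),.04,.075))
print("now",lean(D,(.583,.202),.073,.108))
print("plate L face now",lean(D,(.565,.207),.027,.045),"before",lean(D0,(.583,.207),.027,.045))
J,Dt=eyes.get_image("top")
J0=np.load("top0.npz")["I"]
for t in("petri_dish","test_block","lens_tissue"):
    print(t,[(np.round(r["location"],1),round(r["p"],2)) for r in spotter.pinpoint(t,"top")][:2])
d=cv2.absdiff(J,J0).max(2);
for n,(u,v) in dict(dish=(205,143),tb=(390,138),bk=(332,149),turq=(281,296),M=(280,206),R=(360,222)).items(): print(n,d[v-20:v+20,u-20:u+20].mean())
cv2.imwrite("pics/t7.png",J)
```

```text
before (standing on table) (100, np.float64(1.100111112853764), np.float64(0.0016012737316892969))
now (166, np.float64(2.0915465651777256), np.float64(0.0010928808955141592))
plate L face now (77, np.float64(-2.0298800939171686), np.float64(0.0010671251624044522)) before (78, np.float64(-0.36948575270442874), np.float64(0.0010081228140424957))
petri_dish [(array([207.7, 142.3]), 0.55)]
test_block [(array([385.5, 137.6]), 0.83)]
lens_tissue [(array([328.7, 148.8]), 0.69)]
dish 3.424375
tb 4.98
bk 3.87375
turq 96.4125
M 4.525
R 2.54625
```

View pics/t7.png

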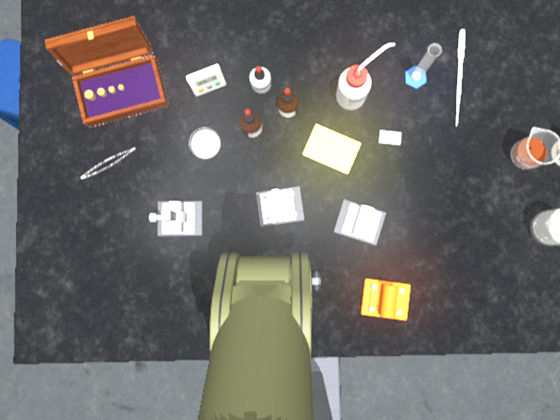

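The top view shows the gauge on the left sample at (180,217). The dish (205,143), test block (390,138), booklet (332,149) and the other two samples have not moved, and the arm is clear of everything. Handing in.

```bash
python3 -c "
from cell import arm
print(arm.sign_off())"
```

```text
the job is handed in; nothing more can be done
None
```

The steel gauge is on the left-hand plate (x ≈ 0.583, y ≈ 0.194), let go, fully down and on about the middle. I handed the job in at about 22 s.

**What each edge felt like**
- **Middle:** the gauge went down to seat height with 5 mm of free side play, so this radius is too small.
- **Right:** the gauge hung up about 18 mm above seat height with almost no sideways force, so this radius is too large.
- **Left:** the gauge went right down with only about 1.3 mm of total side play. It seated at the same height as on the middle crown, with about 7.5 N of contact.

**Last checks**
- **Seating:** the stem top is at about 112 mm, where 113 mm is expected. The gauge is within about 1 mm of the plate's middle.
- **Upright:** the side camera reads a lean of about 2° towards the knob. The same check read 1.1° while the gauge stood on the table, and a fixed plate face read –0.4° and –2.0°. That is within the noise and the gauge's own play, but I could not rule out a small lean.
- **Surroundings:** the dish, test block, booklet and other samples have not moved in the pictures. The turquoise gauge was mostly hidden behind the arm in the last top view. The last side view that showed it had it standing where it was, and nothing came near it afterwards except the arm passing well above.

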